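# Clamp the glued recipe-card holder

## Robot

A 6-joint arm with a two-finger parallel gripper is mounted at the origin on a cart in front of the work surface, level with it; the furniture and walls round the work are solid. World frame = base frame: x ahead of the robot, y to its left, z up, the work surface at z = 0. Lengths are in m, angles in rad, forces in N, time in s.
With the tool pointing down it reaches from about 0.35 to 0.95 m from the base axis. Payload 17.4 kg.
Tool frame: the origin (TCP) lies midway between the tips of the shut fingers; the grasp point (between the pads) lies pinch_z behind it (pinch_z is the distance from the TCP to the grasp point, in m); z points along the fingers, y is the line along which they close (so a half turn about z gives the same grasp; the last joint's range is limited). The gripper opens to 93 mm and grips with 3 to 60 N. Pads are 15 mm wide; open, the fingers measure 128 mm over their backs; the gripper's body (75 mm by 188 mm) begins 65 mm behind the grasp point.
Start: joints at [-1.207, 0.116, 1.442, -0, 1.584, -0.038], TCP at [0.264, -0.621, 0.219] pointing down, gripper open.
Joint ranges: [-2.83, 2.83], [-0.83, 2.19], [0.07, 2.5], [-1.14, 4.28], [0.01, 3], [-2.97, 2.97]. Speed limits (rad/s): [1.89, 1.89, 2.22, 3.14, 3.14, 3.14].

## Interface

Orientations are given as a rotation vector (axis times angle).
In Python, from plant import * gives the robot as it stands.
- The arm moves only by the shell command python3 -m pendant 'ROWS' [FORCE]. ROWS is JSON, a list of rows, each a list of 7 numbers: the shift along the tool's x, y, z in cm, then the turn, a rotation vector about the tool's x, y, z in rad, then the closure, from 0 (fully open) to 1 (shut). A call has 1 to 10 rows; each row is the pose to reach, as a shift and turn from the pose commanded when the call began, along the tool's axes at that moment; what a row does not reach only later rows make up. A row lasts 1/12 s, in which the tool goes at most 41.7 mm and 7.16 degrees, less where a joint would pass 70% of its speed; a pose out of reach is approached as far as the arm can. A call with a gripper value outside its range is refused whole. The fingers move at their own pace and stop on an object; FORCE is the grip in N (left out, the last holds). Time passes only in rows, so rows that repeat a pose let the fingers close. It gives the time, the measured TCP pose, the force, the opening and the grip force at its end, in the units of the state.
- read_state(): the state, without advancing time (a new reading comes with each control period).
- capture(name): name is "scene" or "top" or "wrist"; returns a dict with "color" (420x560x3 uint8, blue, green, red), "fovy" (degrees; the focal length in pixels is half the picture's height over the tangent of half this angle, whatever the lens; pixels are square), "cx", "cy" (the principal point, pixels), "pose" (4x4, takes a point from camera to world coordinates). Camera axes: x right, y down, z forward; pixel columns grow to the right and rows downward; lengths in m; the calibration is good to about 2 mm. A picture is of the moment at which its call begins. There is no depth.
- close_job(): hands the job in; it is judged then, once.
Trained networks look in a picture, given as the dict that the camera call returned (one of the last four; its "shot" number tells which), for a name from the list of things; names that differ only in an ending like _2 or _b are one class to them, and where a whole thing is asked for, a point or a joint stands for the part that bears it (a point fixed in the world has none). Each returns a list of dicts, best first, with "confidence" (0 to 1); they miss things now and then, are a little off and sometimes report something else, mostly with a low value. They report only what shows in the picture. A call takes as long as a camera call.
- regions_of(thing, picture): "mask" (420x560 bool, what is visible of it) and "bbox" ([left, top, right, bottom] in pixels, round what is visible of it).
The state is a dict: "clock": time; "qpos": joint angles; "qvel": joint speeds; "tau": joint torques, N m; "position": TCP position; "tool_rot": TCP orientation; "contact_force": force on the tool from outside, world axes, zero at the start; "torque": the same for the moment, N m; "opening": opening from 0.0 (shut) to 1.0 (fully open); "finger_force": force on a finger pad.
Only numpy, scipy, OpenCV 4.12 (cv2) and the standard library are available. Lean on these libraries where they do the work, as an engineer would, in place of code of your own. Each camera call takes 0.05 s, during which the arm holds its last target. There are 200 camera calls.

## Task

The wooden recipe-card holder has just been glued along its slot: stand it upright midway between the pad and the jaw of the bar clamp, centred on them with its long sides facing them, and let go of it. Then pump the ratchet trigger (pull, let it come back, pull again) until the jaw has pushed the holder against the sprung pad and the pad is sunk about half-way in, never pressing it to its stop, and finish still holding the trigger pulled. Do not push the jaw along by hand, and leave the spice tin, the timer and the teaspoon where they are.

Things in the scene. Friction and masses are not known exactly. Their poses are not given: they have to be found in the camera images.
- clamp: Black one-hand bar clamp on its side, fixed on rubber feet. Origin on the worktop under the housing; x = clamping axis from housing to jaw, z up. In mm: housing x -58..26, y -12..83, top z 60; fixed handle x -55..-39, y -88..-8, z 10..56; pad and jaw faces centred on y 0; steel bar y 57..71, z 23..41 (55 at the housing). The holder goes on the worktop between pad and jaw at y 0, 30 from the bar.
- pad_face (a point): Middle of the pad's rubber face (36 wide x 34 high, its middle 26 above the worktop), on the housing, looking to clamp +x; at clamp x = 54 mm when the pad is out. Moves with the pad.
- pad (a joint): How far the sprung pad is pushed in, m: 0 out (as at the start), 0.016 at its stop. It resists with 2.4 N at first and 0.6 N per mm more (about 7 N half-way).
- jaw_face (a point): Middle of the sliding jaw's rubber face (36 wide x 34 high, its middle 26 above the worktop), looking to clamp -x at the pad. The jaw arm spans clamp y -24..77, is 20 thick behind the face, top at z 47.
- jaw (a joint): Travel of the jaw towards the pad, m: 0 fully open (faces 82 mm apart), at most 0.066; it starts between 0 and 0.022. A ratchet with 5 mm teeth keeps it from going back by more than about 5 mm.
- trigger (a joint): Trigger travel, m: 0 at rest, 0.026 fully pulled. Slides straight to clamp -x, towards the handle; a spring (2.4 to 4.5 N) brings it back. When pulled it picks up a ratchet tooth within 5 mm, then carries the jaw along one to one; coming back it leaves the jaw. A full pull brings the jaw about 20 to 26 mm.
- trigger_grip (a point): Middle of the trigger's top edge; moves with it. The trigger is an upright grey blade parallel to the handle, 12 thick along clamp x, along clamp y from the housing to 92 mm on the -y side (this point: x 12, y -56 at rest), z 9..59. At rest 45 mm are free between it and the handle.
- holder: Loose wooden recipe-card holder, 36 (own x) x 54 (own y) x 40 (z) mm, 0.08 kg, a 5 mm wide, 12 mm deep card slot along own y in its top, glue seam below the slot. Origin at the centre of its underside. It is clamped across its 36 mm, either way round. It slides easily on the worktop.
- spice_box: Round white spice tin, 62 diameter x 25 high, a bystander. Origin at the centre of its underside.
- timer: Round grey kitchen timer, 60 diameter x 25 high, a bystander behind the clamp. Origin at the centre of its underside.
- teaspoon: Teaspoon with a black grip, 137 long, 12 high, a bystander. Origin under its middle.

How it is judged:
On the way, in this order (a step that is already met when the one before it is completed fails the run):
1. the holder stands between pad and jaw, let go (x of holder in the frame of clamp above 0.05 m and x of holder in the frame of jaw_face below -0.012 m and y of holder in the frame of clamp between -0.018 and 0.018 m and height (world z) of holder below 0.004 m and angle between holder's own z axis and vertical below 0.1 rad and contact force between the fingers and holder below 0.1 N), for 0.2 s.
2. the trigger has brought the jaw against the holder and the holder against the pad (value of joint pad above 0.001 m and contact force between jaw and holder above 1 N and contact force between the fingers and trigger above 0.5 N), for 0.05 s.
At the end, for the whole second after the job is handed in: Holder upright and square (0.1 rad) between pad and jaw, within 20 mm of their middle, at rest, not touched by the robot; jaw and pad press it with over 2 N, the pad is 4 to 12.5 mm in (of 16), and the fingers hold the trigger (over 1 N), pulled over 3 mm (value of joint pad between 0.004 and 0.0125 m and contact force between each of jaw, pad and holder above 2 N and value of joint trigger above 0.003 m and contact force between the fingers and trigger above 1 N and contact force between each of the arm, the fingers and holder below 0.1 N and y of holder in the frame of clamp between -0.02 and 0.02 m and angle between the x axis of holder and the x axis of clamp, either way round below 0.1 rad and angle between holder's own z axis and vertical below 0.1 rad and height (world z) of holder below 0.006 m and linear speed of holder below 0.01 m/s); the arm keeps its last pose, push and grip.
It fails at once if the pad is pressed on to its stop (over 14.5 mm): the joint is crushed (value of joint pad above 0.0145 m).
It fails at once if the jaw is pushed by hand (contact force between any of the fingers, the arm and jaw above 4 N).
It fails at once if a bystander is moved by more than 25 mm (distance of any of spice_box, timer, teaspoon from where it was at the start of the episode above 0.025 m).
It also fails if it takes over 50 s, if anything falls off the work surface, if the arm or the gripper's body presses on something with over 40 N, if the wrist force passes 120 N, or if a joint passes its speed limit or range.

## Working session

There is one attempt and no reset: what is moved stays moved. The work goes in short steps, Python scripts to look and compute and a shell command to move; the robot and the scene stay as the last step left them, time stands still between calls to the robot, and variables do not carry over. Pictures are saved under pics/ and viewed, at most 10 in all, crops included, and the job is handed in when it is done.

```bash
mkdir -p pics; ls; cat > h.py <<'E'
from plant import *
import numpy as np, cv2
def ray(p,u,v):
    f=p["color"].shape[0]/2/np.tan(np.radians(p["fovy"])/2)
    T=np.array(p["pose"]); d=T[:3,:3]@np.array([(u-p["cx"])/f,(v-p["cy"])/f,1.]); return T[:3,3],d
def at(p,u,v,z):
    o,d=ray(p,u,v); return o+d*(z-o[2])/d[2]
def proj(p,X):
    f=p["color"].shape[0]/2/np.tan(np.radians(p["fovy"])/2)
    T=np.array(p["pose"]); c=(np.atleast_2d(X)-T[:3,3])@T[:3,:3]
    return c[:,:2]/c[:,2:]*f+[p["cx"],p["cy"]]
E
python3 - <<'E'
from h import *
s=read_state(); print(s)
for n in ["top","scene"]:
    p=capture(n); cv2.imwrite(f"pics/{n}0.png",p["color"]); print(n,p["fovy"],p["cx"],p["cy"],np.round(p["pose"],3).tolist())
    for t in ["clamp","holder","trigger","jaw","pad","spice_box","timer","teaspoon"]:
        for r in regions_of(t,p)[:2]:
            m=r["mask"]; ys,xs=np.nonzero(m)
            c=(xs.mean(),ys.mean()); print(t,round(r["confidence"],2),r["bbox"],np.round(c),np.round(at(p,*c,0.04),3), np.round(cv2.minAreaRect(np.c_[xs,ys].astype(np.float32))[1:],1) if 0 else cv2.minAreaRect(np.c_[xs,ys].astype(np.float32)))
E
```

```text
pics
{'clock': 0.0, 'qpos': array([-1.20680020e+00,  1.16460464e-01,  1.44224729e+00, -3.34360752e-05,
        1.58399100e+00, -3.77555991e-02]), 'qvel': array([ 0.00124233, -0.00075647, -0.00048157,  0.00084359,  0.00054857,
       -0.00151064]), 'tau': array([ 6.26597262e-05, -7.21267319e+01, -6.22609377e+01,  7.80740543e-02,
        2.37303885e-02, -4.59366424e-05]), 'position': array([ 0.26388548, -0.62106511,  0.21793355]), 'tool_rot': array([-3.07735809e+00, -6.26617291e-01,  3.33863572e-04]), 'contact_force': array([-0.21978127, -0.05605958, -0.56845734]), 'torque': array([0.04030142, 0.00534958, 0.01338465]), 'finger_force': 0.0, 'opening': 0.997835614898442}
top 52.551693427723485 286.95534903231896 209.04900191451017 [[-0.008, -0.996, 0.093, 0.418], [-1.0, 0.007, -0.009, 0.093], [0.008, -0.093, -0.996, 1.458], [0.0, 0.0, 0.0, 1.0]]
clamp 0.64 [319.7, 177.0, 375.5, 241.5] [340. 215.] [ 0.53  -0.098  0.04 ] ((348.9454040527344, 208.9641571044922), (52.1111946105957, 59.296932220458984), 6.709836959838867)
holder 0.65 [223.5, 259.3, 238.0, 271.4] [228. 262.] [0.375 0.277 0.04 
[... 1333 characters left out ...]
.2415771484375, 174.28652954101562), (10.28197956085205, 21.941957473754883), 57.9946174621582)
jaw 0.9 [288.9, 156.2, 334.5, 213.4] [308. 176.] [ 0.597 -0.079  0.04 ] ((312.50018310546875, 187.72543334960938), (59.03466033935547, 29.681617736816406), 68.5870361328125)
timer 0.83 [293.5, 132.9, 313.0, 149.9] [302. 141.] [ 0.719 -0.167  0.04 ] ((301.5, 140.5), (15.0, 17.0), 90.0)
teaspoon 0.85 [178.7, 332.2, 216.0, 373.4] [198. 350.] [0.366 0.483 0.04 ] ((199.74998474121094, 352.75), (53.03300476074219, 8.485280990600586), 45.0)
teaspoon 0.48 [323.2, 172.3, 333.1, 184.1] [327. 176.] [ 0.56  -0.121  0.04 ] ((327.5, 176.00003051757812), (6.656403064727783, 13.590154647827148), 56.3099365234375)
```

```bash
python3 - <<'E'
import cv2,numpy as np
a=cv2.imread("pics/top0.png")[130:290,150:420]; b=cv2.imread("pics/scene0.png")[120:330,170:390]
a=cv2.resize(a[:, :],None,fx=2.9,fy=2.9,interpolation=cv2.INTER_CUBIC); 
c=cv2.imread("pics/top0.png")[165:250,310:390]; c=cv2.resize(c,None,fx=7,fy=7,interpolation=cv2.INTER_CUBIC)
cv2.imwrite("pics/a.png",a); cv2.imwrite("pics/c.png",c)
E
```

```text
(no output)
```

View pics/a.png

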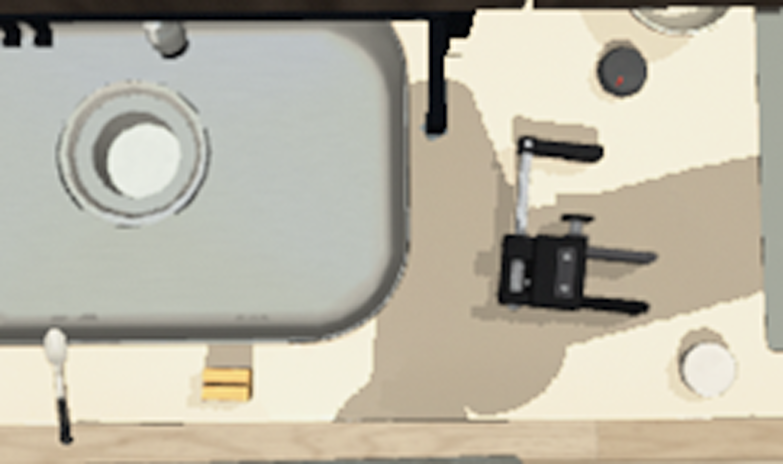

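View pics/c.png

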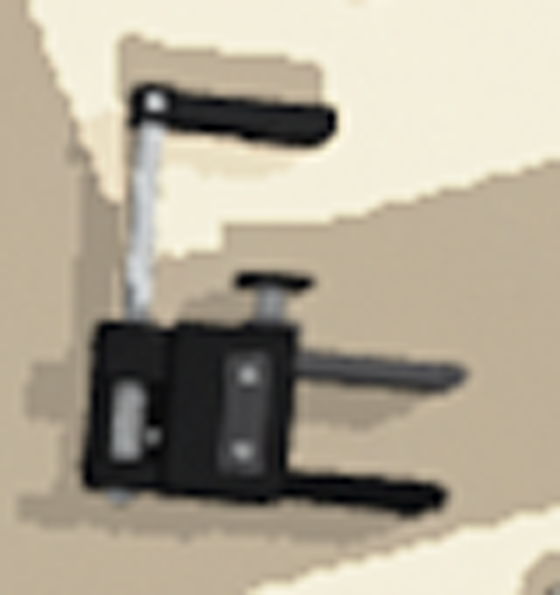

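The top view shows the holder at crop (227,384), with its slot running along world y. In the clamp, the jaw is at (235,118), the trigger at (380,370) and the handle at (365,490). So clamp x points roughly along world +x with a few degrees of yaw. I'll go above the clamp for a closer look.

```bash
cat >> h.py <<'E'
from scipy.spatial.transform import Rotation as R
def togo(pos,yaw):
    "cm shift in tool axes and turn to put TCP at pos pointing down with tool x at world yaw"
    s=read_state(); A=R.from_rotvec(s["tool_rot"]); 
    c,n=np.cos(yaw),np.sin(yaw)
    B=R.from_matrix(np.array([[c,n,0],[n,-c,0],[0,0,-1.]]))
    print("shift cm",np.round(A.inv().apply(np.array(pos)-s["position"])*100,2),"turn",np.round((A.inv()*B).as_rotvec(),3),"clock",s["clock"])
E
python3 - <<'E'
from h import *
import plant; print(pinch_z if 'pinch_z' in dir() else [x for x in dir(plant) if x[0]!='_'])
togo([.44,-.12,.35],-.07)
p=capture("top")
for u,v,z in [(140,320,.05),(150,100,.047),(300,365,.059),(460,378,.059),(290,490,.06),(440,497,.056)]: print(np.round(at(p,u/7+310,v/7+165,z),3))
E
```

```text
0.0188
shift cm [ 35.81 -39.25 -13.13] turn [ 0.    -0.     0.472] clock 0.9
[ 0.543 -0.063  0.05 ]
[ 0.649 -0.07   0.047]
[ 0.521 -0.137  0.059]
[ 0.514 -0.213  0.059]
[ 0.462 -0.131  0.06 ]
[ 0.458 -0.202  0.056]
```

```bash
python3 -m pendant '[[25,-27.5,-13,0,0,0.47,0],[25,-27.5,-13,0,0,0.47,0],[25,-27.5,-13,0,0,0.47,0],[25,-27.5,-13,0,0,0.47,0],[25,-27.5,-13,0,0,0.47,0],[25,-27.5,-13,0,0,0.47,0],[25,-27.5,-13,0,0,0.47,0],[25,-27.5,-13,0,0,0.47,0],[25,-27.5,-13,0,0,0.47,0],[25,-27.5,-13,0,0,0.47,0]]'; python3 -c "
from h import *
togo([.44,-.12,.35],-.07)"
```

```text
clock: 1.78
position: [0.3873, -0.2671, 0.3511]
tool_rot: [3.139, -0.104, 0.004]
contact_force: [-0.7, -0.1, 0.5]
opening: 1.0
finger_force: 0.0
shift cm [  4.29 -15.03   0.11] turn [ 0.001 -0.003  0.004] clock 1.7833
```

```bash
python3 -m pendant '[[4.3,-15,0,0,0,0,0],[4.3,-15,0,0,0,0,0],[4.3,-15,0,0,0,0,0],[4.3,-15,0,0,0,0,0],[4.3,-15,0,0,0,0,0],[4.3,-15,0,0,0,0,0]]'; python3 - <<'E'
from h import *
p=capture("wrist"); cv2.imwrite("pics/w1.png",p["color"]); print(np.round(p["pose"],3).tolist(),p["fovy"],p["cx"],p["cy"])
np.save("w1.npy",{k:p[k] for k in("pose","fovy","cx","cy","color")},allow_pickle=True)
for t in ["clamp","jaw","trigger","pad"]:
    for r in regions_of(t,p)[:1]:
        print(t,r["confidence"],r["bbox"])
E
```

```text
clock: 2.28
position: [0.4399, -0.1224, 0.3488]
tool_rot: [3.14, -0.102, 0.0]
contact_force: [-0.1, -0.0, 0.6]
opening: 0.997
finger_force: 0.0
[[-0.065, -0.965, -0.256, 0.511], [-0.998, 0.063, 0.016, -0.129], [0.0, 0.256, -0.967, 0.516], [0.0, 0.0, 0.0, 1.0]] 70.49043468016774 282.83478115368644 207.6591674806637
clamp 0.69 [219.5, 23.3, 341.4, 168.8]
jaw 0.71 [228.3, 23.4, 302.5, 167.4]
trigger 0.65 [286.2, 116.5, 343.9, 127.9]
```

View pics/w1.png

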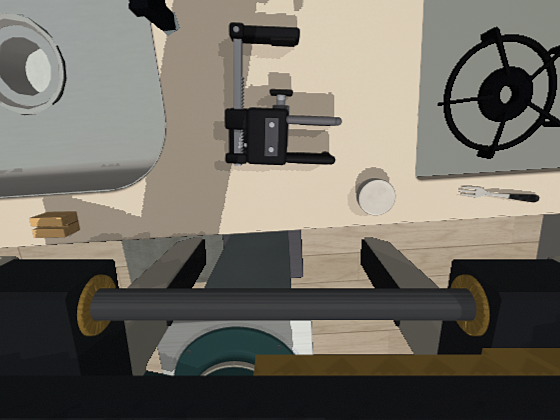

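The picture shows the clamp with its jaw arm at (265,35), bar at (240,75), housing at (255,135), trigger at (315,121) and handle at (310,157). I'll move forward and lower for a better fit.

```bash
python3 -m pendant '[[11,0,8,0,0,0,0],[11,0,8,0,0,0,0],[11,0,8,0,0,0,0],[11,0,8,0,0,0,0],[11,0,8,0,0,0,0],[11,0,8,0,0,0,0]]'; python3 - <<'E'
from h import *
p=capture("wrist"); cv2.imwrite("pics/w2.png",p["color"][40:340,130:430].repeat(2,0).repeat(2,1)); print(np.round(p["pose"],3).tolist())
np.save("w2.npy",{k:p[k] for k in("pose","fovy","cx","cy","color")},allow_pickle=True)
for t in ["clamp","jaw","trigger","pad"]:
    for r in regions_of(t,p)[:1]:
        print(t,r["confidence"],r["bbox"])
E
```

```text
clock: 3.03
position: [0.5489, -0.1318, 0.2688]
tool_rot: [-3.14, 0.108, 0.002]
contact_force: [0.1, -0.0, 0.3]
opening: 0.999
finger_force: 0.0
[[-0.069, -0.964, -0.257, 0.62], [-0.998, 0.067, 0.018, -0.138], [0.0, 0.258, -0.966, 0.435], [0.0, 0.0, 0.0, 1.0]]
clamp 0.58 [212.4, 98.0, 345.0, 254.5]
jaw 0.95 [219.0, 97.4, 298.4, 239.7]
trigger 0.87 [288.0, 196.4, 348.8, 209.2]
pad 0.85 [267.2, 167.7, 291.5, 185.8]
```

View pics/w2.png

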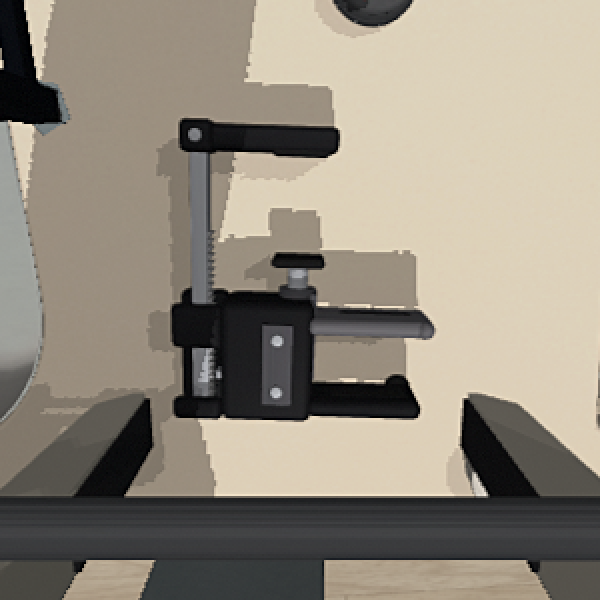

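Crop coordinates: jaw arm (180–339, 121–155), pad plate (272–324, 254–268), trigger blade (to 433, 310–335), handle (to 420, bottom edge 417), bar (190–210). I'll fit the clamp pose and jaw travel to these edges.

```bash
cat > fit.py <<'E'
from h import *
from scipy.optimize import least_squares
p=np.load("w2.npy",allow_pickle=True).item()
# (clamp x,y,z mm, coord 0=u/1=v, crop px, name) x='j..' offset from jaw face
o=[(0,-92,59,0,433),(6,-80,59,1,335),(-55,-70,56,1,417),(0-45,-88,56,0,420),(-58,20,60,1,418),(-10,-12,60,0,311),(26,20,60,1,292),
(54,-15,43,1,254),(54,15,43,1,254),(54,18,43,0,272),(54,-18,43,0,324),(80,71,41,0,190),(80,57,41,0,211),(100,71,41,0,190),
]
jw=[(10,-24,47,0,339),(10,77,47,0,180),(20,60,47,1,121),(20,-15,47,1,128),(0,60,47,1,151),(0,-15,47,1,155)]
def f(q):
    X,Y,a,t=q; r=[]
    for L,off in((o,0),(jw,136-t)):
        for x,y,z,k,c in L:
            x=(x+off)/1e3;y=y/1e3
            w=[X+x*np.cos(a)-y*np.sin(a),Y+x*np.sin(a)+y*np.cos(a),z/1e3]
            r.append(proj(p,w)[0][k]-(c/2+(130,40)[k]))
    return np.array(r)
s=least_squares(f,[.52,-.12,-.07,10],loss="soft_l1",x_scale=[.01,.01,.05,5])
print(np.round(s.x,4)); print(np.round(f(s.x),1))
E
python3 fit.py
```

```text
[ 0.519  -0.1235 -0.1173 22.5961]
[ 0.1 -0.4  0.6 -0.2  0.3  0.   2.6 -0.5 -1.6 -0.9  0.4  0.   0.3 -0.
  0.9 -0.8 -1.  -1.4  1.   2. ]
```

```bash
python3 -c "
from h import *
togo([.41,-.1,.26],-.07);togo([.41,.275,.26],-.07)"
```

```text
shift cm [-14.07  -2.18   1.  ] turn [ 0.001 -0.002  0.001] clock 3.2833
shift cm [-16.65 -39.59   0.97] turn [ 0.001 -0.002  0.001] clock 3.2833
```

```bash
python3 -m pendant '[[-4,0,0,0,0,0,0],[-8,0,0,0,0,0,0],[-12,-1,0,0,0,0,0],[-16.6,-39.6,1,0,0,0,0],[-16.6,-39.6,1,0,0,0,0],[-16.6,-39.6,1,0,0,0,0],[-16.6,-39.6,1,0,0,0,0],[-16.6,-39.6,1,0,0,0,0],[-16.6,-39.6,1,0,0,0,0],[-16.6,-39.6,1,0,0,0,0]]'; python3 -c "
from h import *
togo([.41,.275,.26],-.07)"
```

```text
clock: 4.12
position: [0.4146, 0.18, 0.2623]
tool_rot: [-3.139, 0.107, -0.004]
contact_force: [0.2, -1.0, 0.1]
opening: 1.0
finger_force: 0.0
shift cm [-1.11 -9.44  0.24] turn [-0.001 -0.002  0.002] clock 4.1167
```

```bash
python3 -m pendant '[[-1.1,-9.4,0.2,0,0,0,0],[-1.1,-9.4,0.2,0,0,0,0],[-1.1,-9.4,0.2,0,0,0,0],[-1.1,-9.4,0.2,0,0,0,0],[-1.1,-9.4,0.2,0,0,0,0]]'; python3 - <<'E'
from h import *
p=capture("wrist"); r=regions_of("holder",p)[0]; m=r["mask"]; print(r["confidence"],r["bbox"])
ys,xs=np.nonzero(m); x0,y0=int(xs.min())-20,int(ys.min())-20; print(x0,y0)
c=p["color"].copy()
cv2.drawContours(c,cv2.findContours(m.astype(np.uint8),0,1)[0],-1,(0,0,255),1)
cv2.imwrite("pics/w3.png",cv2.resize(np.hstack([c[y0:y0+90,x0:x0+90],p["color"][y0:y0+90,x0:x0+90]]),None,fx=4,fy=4,interpolation=cv2.INTER_NEAREST))
np.save("w3.npy",{k:p[k] for k in("pose","fovy","cx","cy","color")}|{"mask":m},allow_pickle=True)
# fit box silhouette
from scipy.optimize import minimize
def hull(q):
    X,Y,a=q; P=[[X+x*np.cos(a)-y*np.sin(a),Y+x*np.sin(a)+y*np.cos(a),z] for x in(-.018,.018) for y in(-.027,.027) for z in(0,.04)]
    return cv2.convexHull(proj(p,P).astype(np.float32))
def cost(q):
    k=np.zeros(m.shape,np.uint8); cv2.fillConvexPoly(k,np.round(hull(q)[:,0]*16).astype(np.int32),255,cv2.LINE_AA,4)
    return np.abs(k/255.-m).sum()
best=min((minimize(cost,[*at(p,xs.mean(),ys.mean(),.02)[:2],a],method="Nelder-Mead",options=dict(initial_simplex=np.array([[0,0,0],[.01,0,0],[0,.01,0],[0,0,.15]])+[*at(p,xs.mean(),ys.mean(),.02)[:2],a])) for a in(-.25,-.1,0,.1,.25)),key=lambda r:r.fun)
print(best.x,best.fun,m.sum())
E
```

```text
clock: 4.53
position: [0.4108, 0.2727, 0.2596]
tool_rot: [-3.14, 0.105, -0.001]
contact_force: [0.4, 0.4, 0.9]
opening: 0.998
finger_force: 0.0
0.65 [257.4, 188.1, 300.3, 223.4]
238 171
[ 0.37725668  0.2794052  -0.05159666] 114.46274509803922 1249
```

View pics/w3.png

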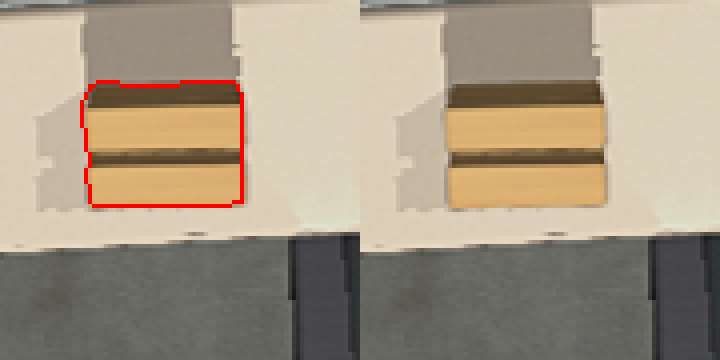

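```bash
python3 - <<'E'
from h import *
p=np.load("w3.npy",allow_pickle=True).item()
C=[at(p,u,v,.04)[:2] for u,v in[(259.7,197.6),(299.3,197.4),(300,222.5),(260.3,222.7)]]
print(np.round(C,4),np.mean(C,0),[np.linalg.norm(C[i]-C[i-1]) for i in range(4)],np.arctan2(-(C[1]-C[0])[0],-(C[1]-C[0])[1])*-1)
for z in(.12,.018): togo([.379,.280,z],-.066)
E
```

```text
[[0.3953 0.3029]
 [0.392  0.2502]
 [0.3569 0.2511]
 [0.3603 0.3052]] [0.37614346 0.27736532] [np.float64(0.035082939559733926), np.float64(0.05278364068782298), np.float64(0.03510080858373289), np.float64(0.054116827548097705)] -0.06182300047726007
shift cm [-3.28 -0.6  13.97] turn [-0.    -0.001 -0.003] clock 4.6333
shift cm [-3.29 -0.6  24.17] turn [-0.    -0.001 -0.003] clock 4.6333
```

```bash
python3 -m pendant '[[-3.5,-0.4,4,0,0,0,0],[-3.5,-0.4,8,0,0,0,0],[-3.5,-0.4,12,0,0,0,0],[-3.5,-0.4,16,0,0,0,0],[-3.5,-0.4,20,0,0,0,0],[-3.5,-0.4,23,0,0,0,0],[-3.5,-0.4,24.7,0,0,0,0],[-3.5,-0.4,24.7,0,0,0,0],[-3.5,-0.4,24.7,0,0,0,1],[-3.5,-0.4,24.7,0,0,0,1]]' 15; python3 -m pendant '[[0,0,0,0,0,0,1],[0,0,0,0,0,0,1],[0,0,0,0,0,0,1],[0,0,0,0,0,0,1]]'
```

```text
clock: 5.47
position: [0.3775, 0.279, 0.0141]
tool_rot: [-3.138, 0.109, -0.003]
contact_force: [0.0, -0.5, -0.4]
opening: 0.902
finger_force: 0.0
clock: 5.8
position: [0.3767, 0.2793, 0.0128]
tool_rot: [-3.139, 0.107, -0.001]
contact_force: [-0.4, -0.3, 0.1]
opening: 0.617
finger_force: 0.0
```

```bash
python3 -m pendant '[[0,0,0,0,0,0,1],[0,0,0,0,0,0,1],[0,0,0,0,0,0,1],[0,0,-3,0,0,0,1],[0,0,-7,0,0,0,1],[0,0,-11,0,0,0,1],[0,0,-14,0,0,0,1],[0,0,-14,0,0,0,1]]'; python3 -c "
from h import *
togo([.44,.0,.16],-.117);togo([.6024,-.1333,.16],-.117)"
```

```text
clock: 6.47
position: [0.3781, 0.2803, 0.1586]
tool_rot: [-3.135, 0.107, -0.01]
contact_force: [0.1, 0.7, 0.8]
opening: 0.582
finger_force: 15.0
shift cm [ 8.09 27.54 -0.22] turn [-0.005 -0.006  0.049] clock 6.4667
shift cm [25.19 39.73 -0.17] turn [-0.005 -0.006  0.049] clock 6.4667
```

```bash
python3 -m pendant '[[1,4,0,0,0,0.05,1],[2,8,0,0,0,0.05,1],[3,12,0,0,0,0.05,1],[4,16,0,0,0,0.05,1],[5,20,0,0,0,0.05,1],[6,24,0,0,0,0.05,1],[8,27,0,0,0,0.05,1],[11,30,0,0,0,0.05,1],[14,33,0,0,0,0.05,1],[15,34,0,0,0,0.05,1]]'; python3 -c "
from h import *
togo([.6024,-.1333,.16],-.117)"
```

```text
clock: 7.3
position: [0.5047, -0.0739, 0.1511]
tool_rot: [3.135, -0.189, -0.001]
contact_force: [0.8, 0.9, -1.4]
opening: 0.581
finger_force: 15.0
shift cm [10.42  4.72 -0.89] turn [ 0.001  0.001 -0.003] clock 7.3
```

```bash
python3 -m pendant '[[4,2,-1,0,0,0,1],[8,4,-1,0,0,0,1],[10.4,4.7,-1,0,0,0,1],[10.4,4.7,-1,0,0,0,1],[10.4,4.7,-1,0,0,0,1],[10.4,4.7,-1,0,0,0,1],[10.4,4.7,-1,0,0,0,1]]'; python3 - <<'E'
from h import *
togo([.6024,-.1333,.012],-.117)
p=capture("scene"); q=capture("wrist")
r=regions_of("holder",q); print([ (x["confidence"],x["bbox"]) for x in r[:1]])
cv2.imwrite("pics/s4.png",np.hstack([cv2.resize(p["color"][100:260,230:400],None,fx=2.3,fy=2.3),cv2.resize(q["color"][60:300,150:400],(383,368))]))
E
```

```text
clock: 7.88
position: [0.6, -0.1287, 0.162]
tool_rot: [-3.136, 0.185, 0.0]
contact_force: [-0.8, -0.6, -0.3]
opening: 0.576
finger_force: 15.0
shift cm [ 0.3   0.43 15.  ] turn [-0.     0.    -0.001] clock 7.8833
[(0.94, [229.2, 212.7, 335.8, 288.5])]
```

View pics/s4.png

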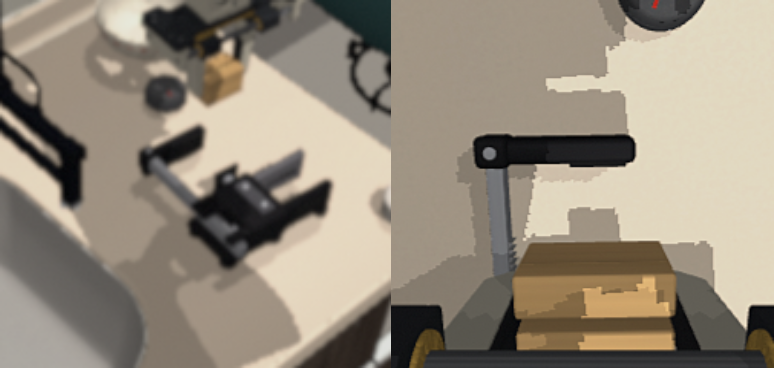

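The picture shows the holder gripped squarely above the clamp, with the jaw arm at (555,150) and bar at (500,220) clear of it. Next, part-way down.

```bash
python3 -m pendant '[[0.3,0.4,3,0,0,0,1],[0.3,0.4,6,0,0,0,1],[0.3,0.4,8.5,0,0,0,1],[0.3,0.4,8.5,0,0,0,1],[0.3,0.4,8.5,0,0,0,1],[0.3,0.4,8.5,0,0,0,1]]'; python3 - <<'E'
from h import *
togo([.6024,-.1333,.012],-.117)
q=capture("wrist"); cv2.imwrite("pics/w5.png",q["color"][20:320,110:450].repeat(2,0).repeat(2,1))
np.save("w5.npy",{k:q[k] for k in("pose","fovy","cx","cy","color")},allow_pickle=True)
E
```

```text
clock: 8.53
position: [0.6038, -0.1336, 0.0793]
tool_rot: [3.136, -0.185, 0.003]
contact_force: [-0.2, -0.4, -0.3]
opening: 0.58
finger_force: 15.0
shift cm [-0.15 -0.01  6.73] turn [ 0.    -0.002 -0.001] clock 8.5333
```

View pics/w5.png

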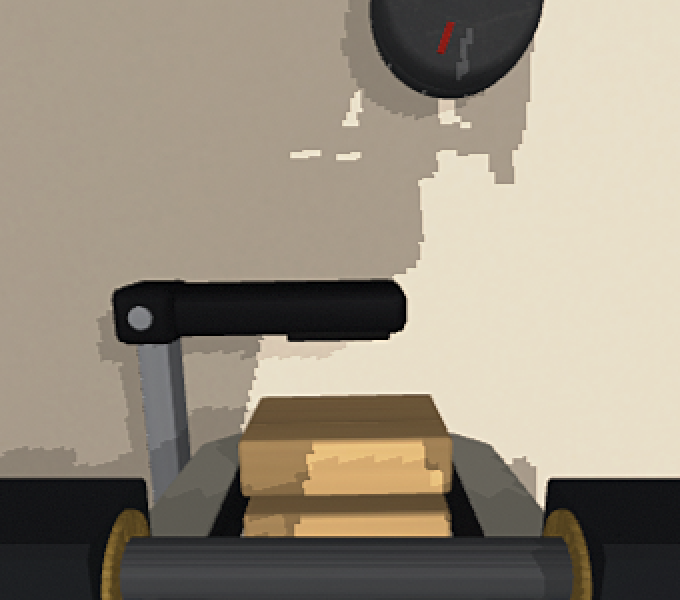

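The jaw's rubber face shows at crop (288–390, 340) and the holder's top far edge at (240–450, 438). I'll check the jaw position from this.

```bash
python3 - <<'E'
from h import *
q=np.load("w5.npy",allow_pickle=True).item()
a=-.1173;X=np.array([.519,-.1235])
def cl(w): d=w[:2]-X; return np.round([d[0]*np.cos(a)+d[1]*np.sin(a),-d[0]*np.sin(a)+d[1]*np.cos(a)],4)
for n,u,v,z in[("face",340,340,.043),("faceL",288,340,.043),("faceR",390,338,.043),("armfront",230,335,.047),("armback",290,281,.047),("armL",115,310,.047),("armR",406,305,.047),("timer",455,97,.0),("holderL",240,440,.107),("holderR",450,438,.107)]:
    print(n,cl(at(q,u/2+110,v/2+20,z)))
E
```

```text
face [1.155e-01 1.000e-04]
faceL [0.1155 0.0182]
faceR [ 0.1161 -0.0173]
armfront [0.118  0.0375]
armback [0.1363 0.0166]
armL [0.1266 0.0758]
armR [ 0.1282 -0.0221]
timer [ 0.2011 -0.0436]
holderL [0.1029 0.0245]
holderR [ 0.1034 -0.0278]
```

```bash
python3 -m pendant '[[-0.1,0,3,0,0,0,1],[-0.1,0,5.5,0,0,0,1],[-0.1,0,6.6,0,0,0,1],[-0.1,0,6.6,0,0,0,1],[-0.1,0,6.6,0,0,0,1],[-0.1,0,6.6,0,0,0,1]]'; python3 -c "
from h import *
togo([.603,-.1333,.012],-.117)"
```

```text
clock: 9.08
position: [0.603, -0.1337, 0.0129]
tool_rot: [3.136, -0.186, 0.003]
contact_force: [-0.5, -0.1, -0.8]
opening: 0.577
finger_force: 15.0
shift cm [ 0.   -0.04  0.09] turn [ 0.    -0.002 -0.001] clock 9.0833
```

```bash
python3 -m pendant '[[0,0,0,0,0,0,0.25],[0,0,0,0,0,0,0.25],[0,0,0,0,0,0,0.25],[0,0,0,0,0,0,0.25],[0,0,0,0,0,0,0.25],[0,0,0,0,0,0,0.25],[0,0,0,0,0,0,0.25]]';  python3 -m pendant '[[0,0,-2,0,0,0,0.25],[0,0,-4,0,0,0,0.25],[0,0,-7,0,0,0,0.25],[0,0,-10,0,0,0,0.25],[0,0,-13,0,0,0,0.25],[0,0,-13,0,0,0,0.25]]'
python3 - <<'E'
from h import *
a=-.1173
def W(x,y,z): return [.519+x*np.cos(a)-y*np.sin(a),-.1235+x*np.sin(a)+y*np.cos(a),z]
togo(W(.055,-.068,.13),a)
q=capture("wrist"); cv2.imwrite("pics/w6.png",q["color"][60:340,130:430].repeat(2,0).repeat(2,1))
E
```

```text
clock: 9.67
position: [0.6021, -0.1335, 0.0112]
tool_rot: [-3.136, 0.186, 0.0]
contact_force: [0.2, 0.0, 0.9]
opening: 0.751
finger_force: 0.0
clock: 10.17
position: [0.6041, -0.134, 0.1478]
tool_rot: [3.135, -0.185, 0.012]
contact_force: [0.3, -0.3, 1.1]
opening: 0.749
finger_force: 0.0
shift cm [-3.08  6.76  1.77] turn [ 0.001 -0.008 -0.001] clock 10.1667
```

View pics/w6.png

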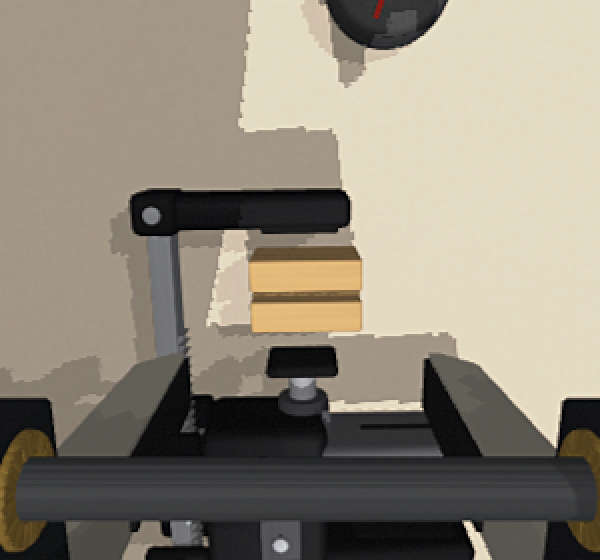

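The holder stands free at (305,300), midway between the pad (300,360) and the jaw (290,228), and square to them. Now I'll shut the fingers and go to the front of the trigger.

```bash
python3 -m pendant '[[-1.8,4,1.8,0,0,0,1],[-3.5,6.8,1.8,0,0,0,1],[-3.5,6.8,1.8,0,0,0,1],[-3.5,6.8,1.8,0,0,0,1],[-3.5,6.8,1.8,0,0,0,1],[-3.5,6.8,1.8,0,0,0,1],[-3.5,6.8,1.8,0,0,0,1],[-3.5,6.8,1.8,0,0,0,1],[-3.5,6.8,1.8,0,0,0,1],[-3.5,6.8,1.8,0,0,0,1]]'
cat >> h.py <<'E'
A0=-.1173
def W(x,y,z): return [.519+x*np.cos(A0)-y*np.sin(A0),-.1235+x*np.sin(A0)+y*np.cos(A0),z]
def cl(w): d=np.array(w)[:2]-[.519,-.1235]; return np.round([d[0]*np.cos(A0)+d[1]*np.sin(A0),-d[0]*np.sin(A0)+d[1]*np.cos(A0)],4)
E
python3 -c "
from h import *
print(cl(read_state()['position']));togo(W(.05,-.068,.02),A0)"
```

```text
clock: 11.05
position: [0.5596, -0.1965, 0.1231]
tool_rot: [-3.136, 0.185, 0.0]
contact_force: [0.3, -0.4, -0.5]
opening: 0.083
finger_force: 0.0
[ 0.0489 -0.0678]
shift cm [ 0.11  0.02 10.31] turn [-0.  0. -0.] clock 11.05
```

```bash
python3 -m pendant '[[0,0,3,0,0,0,1],[0,0,6.5,0,0,0,1],[0,0,10.3,0,0,0,1],[0,0,10.3,0,0,0,1],[0,0,10.3,0,0,0,1],[-0.8,0,10.3,0,0,0,1],[-1.6,0,10.3,0,0,0,1],[-2,0,10.3,0,0,0,1],[-2,0,10.3,0,0,0,1],[-2,0,10.3,0,0,0,1]]'
python3 -c "
from h import *
print(cl(read_state()['position']));togo(W(.03,-.068,.02),A0)"
```

```text
clock: 11.88
position: [0.5397, -0.1947, 0.0214]
tool_rot: [3.135, -0.186, 0.003]
contact_force: [0.7, -0.3, -0.3]
opening: 0.007
finger_force: 0.0
[ 0.0289 -0.0683]
shift cm [ 0.11 -0.03  0.14] turn [ 0.    -0.002 -0.001] clock 11.8833
```

```bash
python3 -m pendant '[[-0.4,0,0,0,0,0,1],[-0.8,0,0,0,0,0,1],[-1.2,0,0,0,0,0,1],[-1.2,0,0,0,0,0,1],[-1.2,0,0,0,0,0,1]]'
python3 -m pendant '[[-0.4,0,0,0,0,0,1],[-0.8,0,0,0,0,0,1],[-1.2,0,0,0,0,0,1],[-1.2,0,0,0,0,0,1],[-1.2,0,0,0,0,0,1]]'
python3 - <<'E'
from h import *
print(cl(read_state()['position']))
q=capture("scene")
p=capture("wrist"); cv2.imwrite("pics/w7.png",p["color"][40:340,130:430].repeat(2,0).repeat(2,1))
E
```

```text
clock: 12.3
position: [0.5279, -0.1932, 0.0206]
tool_rot: [3.136, -0.185, 0.002]
contact_force: [3.1, -1.8, 1.1]
opening: 0.0
finger_force: 1.9
clock: 12.72
position: [0.5161, -0.192, 0.0206]
tool_rot: [3.135, -0.185, 0.003]
contact_force: [4.6, -2.6, 0.7]
opening: 0.002
finger_force: 2.5
[ 0.0051 -0.0684]
```

View pics/w7.png

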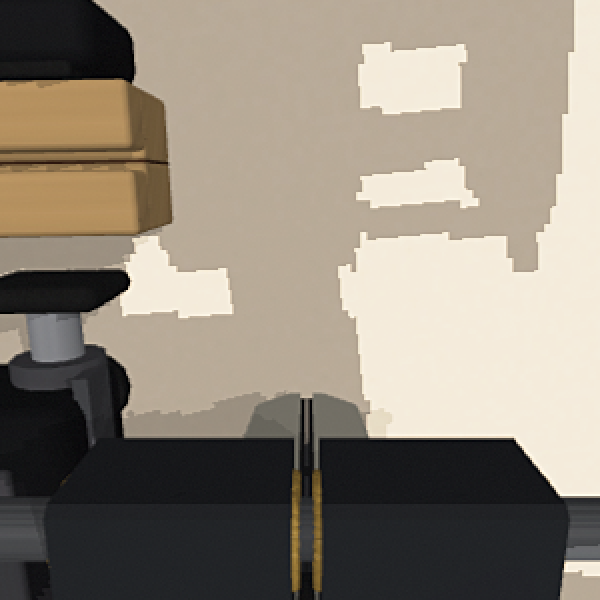

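The jaw (crop row 80) has come up to the holder, and about 10 mm remain between holder (235) and pad (270). I'll finish this pull.

```bash
python3 -m pendant '[[-0.2,0,0,0,0,0,1],[-0.4,0,0,0,0,0,1],[-0.4,0,0,0,0,0,1]]'
python3 -m pendant '[[-0.15,0,0,0,0,0,1],[-0.15,0,0,0,0,0,1]]'
python3 -c "
from h import *
print(cl(read_state()['position']))
p=capture('wrist'); cv2.imwrite('pics/w8.png',p['color'])
for t in ['holder','jaw','pad']:
  for r in regions_of(t,p)[:1]: print(t,r['confidence'],r['bbox'])
np.save('w8.npy',{k:p[k] for k in('pose','fovy','cx','cy','color')},allow_pickle=True)"
```

```text
clock: 13.07
position: [0.5123, -0.1917, 0.0207]
tool_rot: [3.135, -0.185, 0.003]
contact_force: [5.9, -3.2, -0.7]
opening: 0.004
finger_force: 3.4
clock: 13.23
position: [0.5109, -0.1915, 0.0207]
tool_rot: [3.135, -0.185, 0.004]
contact_force: [6.6, -4.0, 0.4]
opening: 0.005
finger_force: 3.8
[-0.0001 -0.0685]
holder 0.87 [75.5, 75.7, 216.1, 158.7]
jaw 0.64 [0.5, 33.5, 199.2, 349.0]
pad 0.71 [104.7, 167.4, 194.5, 215.4]
```

```bash
cat > gap.py <<'E'
from h import *
import sys
p=np.load(sys.argv[1],allow_pickle=True).item()
g=p["color"][:, 130:185].astype(int).mean(1).round().astype(int)
print("cam",cl(np.array(p["pose"])[:3,3]))
print([(v,*g[v]) for v in range(int(sys.argv[2]),int(sys.argv[3]))])
for v in range(int(sys.argv[2]),int(sys.argv[3]),4): print(v,cl(at(p,160,v,.04))[0],cl(at(p,160,v,.043))[0],cl(at(p,160,v,.0))[0])
E
python3 gap.py w8.npy 148 178
```

```text
cam [ 0.0707 -0.0701]
[(148, np.int64(95), np.int64(146), np.int64(183)), (149, np.int64(95), np.int64(145), np.int64(182)), (150, np.int64(95), np.int64(144), np.int64(181)), (151, np.int64(95), np.int64(145), np.int64(179)), (152, np.int64(94), np.int64(143), np.int64(178)), (153, np.int64(94), np.int64(142), np.int64(178)), (154, np.int64(95), np.int64(143), np.int64(179)), (155, np.int64(85), np.int64(128), np.int64(161)), (156, np.int64(69), np.int64(109), np.int64(138)), (157, np.int64(77), np.int64(99), np.int64(116)), (158, np.int64(130), np.int64(144), np.int64(156)), (159, np.int64(132), np.int64(147), np.int64(158)), (160, np.int64(129), np.int64(145), np.int64(157)), (161, np.int64(129), np.int64(145), np.int64(157)), (162, np.int64(129), np.int64(145), np.int64(157)), (163, np.int64(130), np.int64(146), np.int64(157)), (164, np.int64(133), np.int64(149), np.int64(161)), (165, np.int64(132), np.int64(148), np.int64(161)), (166, np.int64(61), np.int64(68), np.int64(74)), (167, np.int64(20), np.int64(21), np.int64(21)), (168, np.int64(17), np.int64(17), np.int64(17)), (169, np.int64(16), np.int64(16), np.int64(16)), (170, np.int64(17), np.int64(17), np.int64(17)), (171, np.int64(17), np.int64(17), np.int64(16)), (172, np.int64(17), np.int64(17), np.int64(16)), (173, np.int64(19), np.int64(19), np.int64(19)), (174, np.int64(22), np.int64(21), np.int64(22)), (175, np.int64(23), np.int64(23), np.int64(24)), (176, np.int64(23), np.int64(23), np.int64(23)), (177, np.int64(23), np.int64(23), np.int64(24))]
148 0.0621 0.0622 0.0597
152 0.0601 0.0604 0.0573
156 0.0582 0.0585 0.0548
160 0.0563 0.0566 0.0523
164 0.0543 0.0546 0.0499
168 0.0523 0.0527 0.0473
172 0.0503 0.0508 0.0448
176 0.0483 0.0488 0.0423
```

Holder-to-pad gap is about 4 mm, so the next pull needs roughly 12 mm of jaw travel. I'll let the trigger come back, then pull again in steps.

```bash
python3 -m pendant '[[1,0,0,0,0,0,1],[2,0,0,0,0,0,1],[3,0,0,0,0,0,1],[3,0,0,0,0,0,1],[3,0,0,0,0,0,1],[3,0,0,0,0,0,1],[3,0,0,0,0,0,1]]'
python3 -m pendant '[[-0.5,0,0,0,0,0,1],[-1,0,0,0,0,0,1],[-1,0,0,0,0,0,1],[-1,0,0,0,0,0,1]]'
python3 -c "
from h import *
print(cl(read_state()['position']))
p=capture('wrist')
np.save('w9.npy',{k:p[k] for k in('pose','fovy','cx','cy','color')},allow_pickle=True)"; python3 gap.py w9.npy 165 190 | cut -c1-60 | head -1
python3 -m pendant '[[-0.2,0,0,0,0,0,1],[-0.2,0,0,0,0,0,1],[-0.2,0,0,0,0,0,1]]'
python3 -m pendant '[[-0.2,0,0,0,0,0,1],[-0.2,0,0,0,0,0,1],[-0.2,0,0,0,0,0,1]]'
python3 -c "
from h import *
print(cl(read_state()['position']))
p=capture('wrist')
np.save('w10.npy',{k:p[k] for k in('pose','fovy','cx','cy','color')},allow_pickle=True)
for t in ['holder','jaw','pad']:
  for r in regions_of(t,p)[:1]: print(t,r['confidence'],r['bbox'])"
```

```text
clock: 14.02
position: [0.5397, -0.1945, 0.0199]
tool_rot: [-3.136, 0.185, 0.001]
contact_force: [-0.5, 0.9, -0.6]
opening: 0.004
finger_force: 0.0
clock: 14.35
position: [0.5297, -0.1934, 0.0203]
tool_rot: [3.136, -0.186, 0.0]
contact_force: [0.4, -0.2, -1.1]
opening: 0.007
finger_force: 0.0
[ 0.0188 -0.0681]
cam [ 0.09   -0.0699]
clock: 14.65
position: [0.5283, -0.1932, 0.0204]
tool_rot: [3.136, -0.185, 0.001]
contact_force: [1.2, -1.7, 0.5]
opening: 0.003
finger_force: 1.1
clock: 14.9
position: [0.5265, -0.1931, 0.0204]
tool_rot: [3.136, -0.185, 0.002]
contact_force: [5.4, -1.0, -0.2]
opening: 0.006
finger_force: 2.6
[ 0.0156 -0.0682]
holder 0.92 [82.9, 110.3, 221.1, 189.9]
jaw 0.92 [0.0, 72.3, 202.9, 356.9]
pad 0.89 [111.0, 191.6, 196.1, 237.1]
```

```bash
cat > gap.py <<'E'
from h import *
import sys
p=np.load(sys.argv[1],allow_pickle=True).item()
print("cam",cl(np.array(p["pose"])[:3,3]))
for u in(140,160,180):
    g=p["color"][:,u-3:u+4].mean(2).mean(1).round().astype(int); a,b=int(sys.argv[2]),int(sys.argv[3])
    print(u,[f"{v}:{g[v]}" for v in range(a,b)],[f"{v}:{cl(at(p,u,v,.04))[0]:.4f}/{cl(at(p,u,v,.043))[0]:.4f}" for v in range(a,b,6)])
E
python3 gap.py w9.npy 170 198;python3 gap.py w10.npy 174 204
```

```text
cam [ 0.09   -0.0699]
140 ['170:145', '171:142', '172:143', '173:143', '174:143', '175:144', '176:143', '177:143', '178:142', '179:141', '180:141', '181:142', '182:142', '183:143', '184:144', '185:144', '186:143', '187:142', '188:142', '189:140', '190:140', '191:139', '192:139', '193:139', '194:119', '195:98', '196:145', '197:155'] ['170:0.0704/0.0708', '176:0.0674/0.0679', '182:0.0644/0.0649', '188:0.0613/0.0619', '194:0.0582/0.0589']
160 ['170:143', '171:141', '172:142', '173:143', '174:142', '175:142', '176:142', '177:142', '178:141', '179:142', '180:141', '181:142', '182:142', '183:144', '184:145', '185:144', '186:143', '187:142', '188:141', '189:141', '190:141', '191:139', '192:140', '193:132', '194:112', '195:100', '196:151', '197:130'] ['170:0.0704/0.0708', '176:0.0674/0.0678', '182:0.0644/0.0649', '188:0.0613/0.0619', '194:0.0582/0.0589']
180 ['170:141', '171:140', '172:141', '173:142', '174:142', '175:142', '176:142', '177:141', '178:141', '179:141', '180:141', '181:143', '182:142', '183:144', '184:145', '185:143', '186:143', '187:142', '188:141', '189:141', '190:140', '191:
[... 785 characters left out ...]
', '188:104', '189:121', '190:147', '191:157', '192:97', '193:27', '194:11', '195:15', '196:17', '197:17', '198:16', '199:17', '200:17', '201:17', '202:17', '203:16'] ['174:0.0651/0.0656', '180:0.0621/0.0626', '186:0.0591/0.0596', '192:0.0560/0.0566', '198:0.0529/0.0536']
180 ['174:141', '175:142', '176:143', '177:145', '178:144', '179:143', '180:142', '181:142', '182:142', '183:141', '184:140', '185:140', '186:139', '187:120', '188:93', '189:144', '190:150', '191:161', '192:64', '193:10', '194:15', '195:16', '196:17', '197:16', '198:18', '199:16', '200:17', '201:17', '202:17', '203:17'] ['174:0.0651/0.0656', '180:0.0621/0.0626', '186:0.0591/0.0596', '192:0.0560/0.0566', '198:0.0529/0.0536']
```

```bash
sed -e 's/(54,-15,43,1,254),(54,15,43,1,254)/(54,-15,9,1,254),(54,15,9,1,254)/' -e 's/(26,20,60,1,292),//' fit.py > fit2.py; python3 fit2.py; sed -e 's/(54,-15,43,1,254),(54,15,43,1,254)/(54,-15,9,1,254),(54,15,9,1,254)/' -e 's/(26,20,60,1,292),//'  -e 's/(6,-80,59,1,335),(-55,-70,56,1,417),/(6,-80,52,1,335),/' -e 's/(-58,20,60,1,418),//' fit.py > fit3.py; python3 fit3.py
```

```text
[ 0.5176 -0.1236 -0.1126 20.9741]
[ 0.2  0.4  1.4  0.1  1.4  0.2 -2.5 -3.4 -0.9  0.3 -0.   0.2 -0.2  0.7
 -1.  -0.9 -1.6  1.   1.8]
[ 0.5141 -0.1234 -0.11   17.4368]
[ 0.2  1.3  0.1  0.3 -0.1 -1.  -0.9  0.3 -0.   0.2 -0.2  0.6 -1.1 -0.8
 -1.7  1.1  1.6]
```

```bash
cat > look.sh <<'E'
python3 - <<'P'
from h import *
s=read_state(); F=s['contact_force'];print("tcp",cl(s['position']),"Fx",round(F[0]*np.cos(A0)+F[1]*np.sin(A0),2))
p=capture('wrist'); c=np.array(p['pose'])[:3,3]
h=[];q=[]
for u in(140,150,160,170,180):
    g=p['color'][:,u-3:u+4].mean(2).mean(1); 
    v=[i for i in range(130,225) if g[i-1]>=128>g[i] or (g[i-1]>=60>g[i])]
    print(u,v[:8],end=' ')
    for i in v[:8]: print(f"{cl(at(p,u,i-.5,.04))[0]*1e3:.1f}/{cl(at(p,u,i-.5,.009))[0]*1e3:.1f}",end=' ')
    print()
cv2.imwrite(f"pics/k{s['clock']:.2f}.png",p['color'][90:260,60:260].repeat(3,0).repeat(3,1))
P
E
python3 -m pendant '[[-0.4,0,0,0,0,0,1],[-0.4,0,0,0,0,0,1],[-0.4,0,0,0,0,0,1]]'; bash look.sh
python3 -m pendant '[[-0.4,0,0,0,0,0,1],[-0.4,0,0,0,0,0,1],[-0.4,0,0,0,0,0,1]]'; bash look.sh
```

```text
clock: 15.35
position: [0.5225, -0.1927, 0.0204]
tool_rot: [3.136, -0.185, 0.002]
contact_force: [5.4, -1.7, -0.8]
opening: 0.004
finger_force: 2.7
tcp [ 0.0116 -0.0683] Fx 5.52
140 [145, 150, 187, 188] 75.5/74.0 73.1/71.1 54.8/49.0 54.3/48.4 
150 [145, 150, 155, 186, 188] 75.5/74.0 73.1/71.1 70.7/68.2 55.3/49.6 54.3/48.3 
160 [145, 150, 186, 188] 75.5/74.0 73.1/71.1 55.3/49.6 54.3/48.3 
170 [144, 150, 186, 188] 76.0/74.6 73.1/71.1 55.3/49.6 54.3/48.3 
180 [144, 150, 186, 188, 223] 76.0/74.6 73.1/71.1 55.3/49.6 54.3/48.3 35.8/26.0 
clock: 15.65
position: [0.5185, -0.1922, 0.0204]
tool_rot: [3.136, -0.185, 0.002]
contact_force: [4.8, -2.7, -0.9]
opening: 0.001
finger_force: 2.2
tcp [ 0.0076 -0.0683] Fx 5.12
140 [145, 150, 187, 188, 221, 223] 71.4/69.9 69.1/67.1 50.8/44.9 50.3/44.3 32.9/23.3 31.8/21.9 
150 [145, 150, 155, 187, 188] 71.4/69.9 69.1/67.0 66.6/64.1 50.8/44.9 50.2/44.3 
160 [145, 150, 187, 188] 71.4/69.9 69.0/67.0 50.8/44.9 50.2/44.3 
170 [145, 150, 155, 186, 188, 223] 71.4/69.9 69.0/67.0 66.6/64.1 51.3/45.5 50.2/44.3 31.8/21.9 
180 [145, 150, 155, 186, 188, 217, 219] 71.4/69.9 69.0/67.0 66.6/64.1 51.2/45.5 50.2/44.3 35.0/25.8 33.9/24.5
```

```bash
ls pics/k*; cp pics/k15.7*.png pics/kv.png || cp $(ls pics/k*|tail -1) pics/kv.png
```

```text
pics/k15.35.png
pics/k15.65.pngcp: cannot stat 'pics/k15.7*.png': No such file or directory
```

View pics/kv.png

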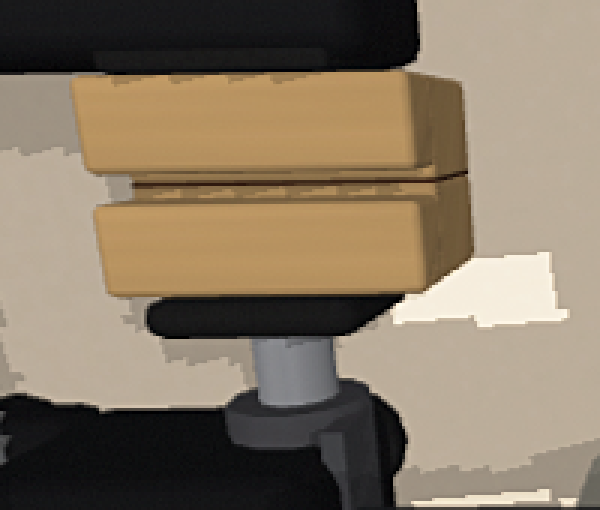

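The jaw is on the holder (crop row 70) and the holder is at or next to the pad plate (297–337). I'll track the pad plate's back edge against its rest position.

```bash
cat > pad.py <<'E'
from h import *
def padback(p):
    out=[]
    for u in range(116,142,3):
        g=p['color'][:,u-1:u+2].mean(2).mean(1)
        for i in range(160,250):
            if g[i]>65>=g[i-1] and g[i-7:i-1].max()<55:
                f=(65-g[i-1])/(g[i]-g[i-1]); out.append((u,round(i-1+f,1),round(float(cl(at(p,u,i-1+f,.043))[0])*1e3,1))); break
    return out
if __name__=="__main__":
    for n in("w8","w9","w10"): print(n,padback(np.load(n+".npy",allow_pickle=True).item()))
    s=read_state(); F=s['contact_force'];print("tcp",cl(s['position']),"Fx",round(F[0]*np.cos(A0)+F[1]*np.sin(A0),2),s['clock'])
    p=capture('wrist'); print("now",padback(p)); cv2.imwrite(f"pics/p{s['clock']:.2f}.png",p['color'])
E
python3 pad.py
```

```text
w8 [(116, np.float64(186.4), 43.6), (119, np.float64(186.3), 43.7), (122, np.float64(186.3), 43.7), (125, np.float64(186.3), 43.7), (128, np.float64(186.3), 43.7), (131, np.float64(186.3), 43.7), (134, np.float64(186.1), 43.8), (137, np.float64(185.9), 43.9), (140, np.float64(186.0), 43.9)]
w9 [(116, np.float64(222.1), 44.3), (119, np.float64(222.6), 44.1), (122, np.float64(222.6), 44.1), (125, np.float64(222.6), 44.0), (128, np.float64(222.5), 44.1), (131, np.float64(222.4), 44.1), (134, np.float64(222.4), 44.1), (137, np.float64(222.4), 44.1), (140, np.float64(222.4), 44.1)]
w10 [(116, np.float64(216.3), 44.1), (119, np.float64(216.6), 44.0), (122, np.float64(216.6), 44.0), (125, np.float64(216.5), 44.0), (128, np.float64(216.4), 44.0), (131, np.float64(216.4), 44.0), (134, np.float64(216.4), 44.0), (137, np.float64(216.4), 44.0), (140, np.float64(216.4), 44.0)]
tcp [ 0.0076 -0.0683] Fx 5.32 15.7
now [(116, np.float64(202.4), 43.3), (119, np.float64(202.4), 43.3), (122, np.float64(202.4), 43.3), (125, np.float64(202.3), 43.3), (128, np.float64(202.3), 43.3), (131, np.float64(202.3), 43.3), (134, np.float64(202.3), 43.3), (137, np.float64(202.3), 43.3), (140, np.float64(202.2), 43.4)]
```

```bash
sed -i 's/for n in("w8","w9","w10").*/pass/' pad.py
python3 -m pendant '[[-0.2,0,0,0,0,0,1],[-0.4,0,0,0,0,0,1],[-0.4,0,0,0,0,0,1]]'; python3 pad.py
```

```text
clock: 16.0
position: [0.515, -0.1918, 0.0205]
tool_rot: [3.135, -0.185, 0.004]
contact_force: [9.7, -3.8, -2.2]
opening: 0.002
finger_force: 5.1
tcp [ 0.004  -0.0683] Fx 10.04 16.0
now [(116, np.float64(200.7), 40.5), (119, np.float64(200.9), 40.4), (122, np.float64(200.9), 40.4), (125, np.float64(200.6), 40.6), (128, np.float64(200.6), 40.6), (131, np.float64(200.6), 40.6), (134, np.float64(200.6), 40.6), (137, np.float64(200.6), 40.6), (140, np.float64(200.5), 40.6)]
```

```bash

python3 -m pendant '[[-0.2,0,0,0,0,0,1],[-0.4,0,0,0,0,0,1],[-0.45,0,0,0,0,0,1],[-0.45,0,0,0,0,0,1],[-0.45,0,0,0,0,0,1]]'; python3 pad.py
```

```text
clock: 16.47
position: [0.5108, -0.1914, 0.0205]
tool_rot: [3.135, -0.185, 0.005]
contact_force: [12.2, -4.4, -4.3]
opening: 0.001
finger_force: 6.3
tcp [-0.0002 -0.0684] Fx 12.66 16.4667
now [(116, np.float64(200.4), 36.5), (119, np.float64(200.4), 36.5), (122, np.float64(200.4), 36.5), (125, np.float64(200.3), 36.5), (128, np.float64(200.3), 36.5), (131, np.float64(200.3), 36.5), (134, np.float64(200.3), 36.5), (137, np.float64(200.3), 36.5), (140, np.float64(199.9), 36.7)]
```

```bash
python3 -m pendant '[[0,0,0,0,0,0,1],[0,0,0,0,0,0,1],[0,0,0,0,0,0,1],[0,0,0,0,0,0,1],[0,0,0,0,0,0,1],[0,0,0,0,0,0,1]]'; python3 pad.py | cut -c1-120; bash look.sh
```

```text
clock: 17.02
position: [0.5108, -0.1914, 0.0205]
tool_rot: [3.135, -0.185, 0.004]
contact_force: [12.3, -5.6, -4.3]
opening: 0.006
finger_force: 6.2
tcp [-0.0002 -0.0684] Fx 12.92 17.0167
now [(116, np.float64(200.4), 36.5), (119, np.float64(200.4), 36.5), (122, np.float64(200.4), 36.5), (125, np.float64(20
tcp [-0.0002 -0.0684] Fx 12.42
140 [143, 149, 185, 186, 207, 208, 224] 64.6/63.4 61.7/59.9 44.0/38.4 43.5/37.8 32.6/24.6 32.0/23.9 23.4/13.5 
150 [143, 148, 185, 186, 211, 212] 64.6/63.3 62.2/60.5 44.0/38.4 43.5/37.8 30.4/22.0 29.9/21.3 
160 [143, 148, 153, 185, 186, 210, 212, 220] 64.6/63.3 62.2/60.5 59.8/57.6 44.0/38.4 43.5/37.8 31.0/22.6 29.9/21.3 25.6/16.1 
170 [143, 148, 184, 186, 209] 64.6/63.3 62.2/60.5 44.5/39.0 43.4/37.7 31.5/23.3 
180 [143, 148, 153, 184, 186, 205, 210] 64.6/63.3 62.2/60.4 59.8/57.5 44.5/39.0 43.4/37.7 33.6/25.8 30.9/22.6
```

Everything is steady: the pad is about 7 mm in, the holder is square, and the trigger is held at about 12 N.

```bash
python3 -c "
from plant import *
print(close_job())"
```

```text
the job is handed in; nothing more can be done
None
```

I handed the job in at about 17 s of the 50 s limit. The holder stood upright and square between jaw and pad, the pad was about 7 mm in by my camera measurement, and the fingers held the trigger pulled with about 12 N. The hand-in gave no verdict.

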